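# Set the drilling jig's end stop and seat the pan handle against it

### The job

Set up the drilling jig for the pan handle that lies in its channel. First push the sliding end stop along its rail towards the handle, on over the first notch, until it clicks into the middle one of the three notches; then push the handle along the channel until its bracket rests against the stop, with the stop still sitting in the middle notch. Only push with the fingertips: do not pick the handle up, and leave the spare handle, the caliper and the loose lid knob lying where they are.

Things in the scene. Friction and masses are not known exactly. Their poses are not given: they have to be found in the camera images.
- jig: Drilling jig fixed to the worktop: grey-painted steel base plate 110 x 335 x 10 mm, handle channel on one half, notched steel rail on the other half of the same centre line. Origin on that line, on the underside of the base, which runs from y = -155 to +180 mm. Its y axis runs along channel (negative y) and rail (positive y); x points across, away from the robot; z up.
- channel (a point): Middle of the channel floor, 10 mm above the worktop, on the jig's centre line at y = -80 mm. Channel: 41 mm wide between a front guide (top 18 mm above the worktop) and a back fence (top 26 mm), jig y = -125 to -35 mm; then 28 mm wide between two keeper blocks (top 27 mm), y = -28 to 18 mm, which guide the handle's bracket. Axes as the jig's.
- drill_bush (a point): Top of the steel drill bush, 59 mm above the worktop, over the channel at jig y = -22 mm. The arm that carries it is 30 mm wide along y and its underside is 44 mm above the worktop. Fixed.
- middle_notch (a point): Centre of the middle notch, on the top of the rail. The rail is 24 mm wide, from jig y = 30 to 172 mm, its top 20 mm above the worktop, cut across by three V notches, each 12 mm wide along y and 6 mm deep, centred at jig y = 100 (first), 75 (middle) and 50 mm (last). Axes as the jig's.
- stop (a joint): Position in m of the sliding end stop along the rail: 0 at the outer end, growing as it is pushed towards the handle, to 0.095. A sprung ball under it drops into the notches at 0.035 (first), 0.060 (middle), 0.085 (last); it starts outside the first. On the flat it slides with about 1.5 N; near a notch the ball pulls it in, some mm ahead of the finger; pushing it out again takes 10 to 13 N.
- stop_back (a point): Centre of the flat outer face (looking away from the handle) of the stop: a dark steel block on the rail, 46 mm across, 40 mm along the rail, 10 to 45 mm above the worktop, with a low plunger head on top (up to 62 mm). This point is 33 mm above the worktop. Push here, towards the jig's negative y. Axes as the jig's.
- stop_face (a point): Centre of the round end (25 mm diameter) of the stop screw, which the handle's bracket comes to rest on; 75 mm before stop_back, 33 mm above the worktop; the screw's end looks to the jig's negative y. Axes as the jig's.
- bracket_face (a point): Centre of the outer face of the handle's upturned steel bracket (22 mm wide, 14 mm high), the end that meets the stop screw, 32 mm above the worktop. The handle in the channel is a black bakelite pan handle 168 mm long, 38 mm wide, 24 mm high at the grip, about 90 g. Axes: y along the handle from butt to bracket (the jig's y when it lies straight), z up.
- handle_butt (a point): Middle of the handle's rounded butt end, 166 mm behind bracket_face and 22 mm above the worktop; it sticks out beyond the end of the channel's guides. Push here, towards the jig's positive y. It slides with under 1 N.
- spare_handle: Another handle of the same kind lying loose on the worktop behind the jig, 168 x 38 x 29 mm; origin on its underside at mid-length, y along it. To be left alone.
- caliper: Steel caliper lying on the worktop behind the jig, 220 x 67 x 11 mm; origin on its underside at mid-length, y along it. To be left alone.
- lid_knob: Loose black bakelite lid knob, 41 mm across, 32 mm high, standing on the worktop behind the jig; origin at the centre of its underside. To be left alone.
Not all that is in view belongs to the job. What is shaped like the part that bears bracket_face but purple is not meant.

How it is judged (in metres and radians):
On the way, in this order (a step that is already met when the one before it is completed fails the run):
1. the stop has clicked into the middle notch (value of joint stop between 0.0575 and 0.0625 m), for 0.3 s.
2. the handle's bracket has come up against the stop screw (y of bracket_face in the frame of stop_face above -0.003 m), for 0.1 s.
At the end, for the whole second after the job is handed in: The stop sits in the middle notch (joint 0.060 within 2.5 mm); the handle lies in the channel, straight (within 0.08 rad), with its bracket against the stop screw (gap under 3 mm, within 6 mm of its centre sideways) (all of step 1 and y of bracket_face in the frame of stop_face between -0.003 and 0.002 m and x of bracket_face in the frame of stop_face between -0.006 and 0.006 m and z of bracket_face in the frame of jig between 0.028 and 0.036 m and angle between the y axis of bracket_face and the y axis of jig, either way round below 0.08 rad and angle between bracket_face's own z axis and vertical below 0.2 rad); the robot touches nothing.
It fails at once if the handle was lifted instead of pushed (height (world z) of bracket_face above 0.047 m or height (world z) of handle_butt above 0.037 m).
It fails at once if the spare handle, the caliper or the lid knob was disturbed (distance of any of spare_handle, caliper, lid_knob from where it was at the start of the episode above 0.02 m).
It also fails if it takes over 54 s, if anything falls off the work surface, if the arm or the gripper's body presses on something with over 40 N, if the wrist force passes 120 N, or if a joint passes its speed limit or range.

### The arm

A 6-joint arm with a two-finger parallel gripper is mounted at the origin on a cart in front of the work surface, level with it; the furniture and walls round the work are solid. World frame = base frame: x ahead of the robot, y to its left, z up, the work surface at z = 0. Lengths are in mm, angles in degrees, forces in N, time in s.
With the tool pointing down it reaches from about 350 to 850 mm from the base axis. Payload 8.1 kg.
Tool frame: the origin (TCP) lies midway between the tips of the shut fingers; the grasp point (between the pads) lies 19 mm behind it (r.pinch_z is the distance from the TCP to the grasp point, in mm); z points along the fingers, y is the line along which they close (so a half turn about z gives the same grasp; the last joint's range is limited). The gripper opens to 85 mm and grips with 20 to 120 N. Pads are 22 mm wide; open, the fingers measure 114 mm over their backs; the gripper's body (76 mm by 85 mm) begins 54 mm behind the grasp point. The pads swing forward as they close: fully open they stand 13 mm farther back than shut.
Start: joints at [64.32, 7.471, 85.268, -0, 87.261, -4.893], TCP at [212.915, 560.957, 231.292] pointing down, gripper open.
Joint ranges: [-169.43, 169.43], [-51.17, 129.36], [1.28, 143.12], [-76.62, 256.62], [0, 156.53], [-152.29, 152.29]. Speed limits (degrees/s): [136.94, 136.94, 159.86, 180, 180, 180].

### API

Orientations are given as [roll, pitch, yaw] about the fixed x, y, z axes, in that order (R = Rz(yaw) Ry(pitch) Rx(roll)).
In Python, from bench import sensors, optics, job, r gives the robot as it stands.
- The arm moves only by the tool play_rows, never from a script. Its argument "motion" is a list that holds one entry, the list of rows, each a list of 6 numbers: the shift along the tool's x, y, z in cm, then the turn, a rotation vector about the tool's x, y, z in degrees. In form: [[[x, y, z, ax, ay, az], ...]]. A call has 1 to 5 rows; each row is the pose to reach, as a shift and turn from the pose commanded when the call began, along the tool's axes at that moment; what a row does not reach only later rows make up. A row lasts 1/10 s, in which the tool goes at most 50 mm and 8.59 degrees, less where a joint would pass 70% of its speed; a pose out of reach is approached as far as the arm can. A call with a gripper value outside its range is refused whole. "jaw" is the opening, from 0 (shut) to 1 (fully open), set as the call begins (left out, the last holds). The fingers move at their own pace and stop on an object; "squeeze" is the grip in N (left out, the last holds). Time passes only in rows, so rows that repeat a pose let the fingers close. It gives the time, the measured TCP pose, the force, the opening and the grip force at its end, in the units of the state.
- sensors.sense(): the state, without advancing time (a new reading comes with each control period).
- optics.snapshot(name): name is "side" or "top" or "wrist"; returns a dict with "pixels" (420x560x3 uint8, red, green, blue), "mtx" (3x3 intrinsics, pixels), "R" (3x3) and "t" (3): a world point X has camera coordinates R X + t; the wrist camera has in their place "T_tool_cam" (4x4, takes a point from camera to tool coordinates, whose origin is the TCP and whose axes are the flange's). Camera axes: x right, y down, z forward; pixel columns grow to the right and rows downward; lengths in mm; the calibration is good to about 2 mm. The wrist camera is an equidistant fisheye: a pixel r from the principal point sees the ray r / f radians off the axis. A picture is of the moment at which its call begins: read the wrist's pose just before it. There is no depth.
- job.hand_in(): hands the job in; it is judged then, once.
The state is a dict: "time": time; "joint_pos": joint angles; "qd": joint speeds; "joint_efforts": joint torques, N m; "tool_pos": TCP position; "tcp_rot": TCP orientation; "ft_force": force on the tool from outside, world axes, zero at the start; "wrist_torque": the same for the moment, N m; "finger_gap": finger opening in mm; "grip_force": force on a finger pad.
Only numpy, scipy, OpenCV 4.12 (cv2) and the standard library are available. Lean on these libraries where they do the work, as an engineer would, in place of code of your own. Each camera call takes 0.05 s, during which the arm holds its last target. There are 200 camera calls.

## Working session

There is one attempt and no reset: what is moved stays moved. The work goes in short steps, Python scripts to look and compute and a tool call to move; the robot and the scene stay as the last step left them, time stands still between calls to the robot, and variables do not carry over. Pictures are saved under pics/ and viewed, at most 10 in all, crops included, and the job is handed in when it is done.

Besides the shell and the picture viewer there is one more tool, called after "Emit:" as name(argument=value, ...), one argument or row to a line, values as JSON. play_rows: Moves the arm, as the interface text tells. Its arguments: {"type":"object","properties":{"motion":{"type":"array","items":{"type":"array","items":{"type":"array","items":{"type":"number"}}}},"jaw":{"type":"number"},"squeeze":{"type":"number"}},"required":["motion"]}

```bash
ls; mkdir -p pics
python3 - <<'E'
from bench import sensors, optics
import cv2,numpy as np,pickle
d={n:optics.snapshot(n) for n in("side","top")}
pickle.dump(d,open('snap.pkl','wb'))
for n in d:
    cv2.imwrite(f'pics/{n}0.png',cv2.cvtColor(np.array(d[n]["pixels"]),cv2.COLOR_RGB2BGR))
    R=np.array(d[n]["R"]);print(n,(-R.T@np.array(d[n]["t"])).round(),R.round(2).tolist())
s=sensors.sense();print(s['tool_pos'],s['tcp_rot'],s['time'])
E
```

```text
pics
side [655. 905. 730.] [[-1.0, 0.07, 0.02], [0.02, 0.57, -0.82], [-0.07, -0.82, -0.57]]
top [ 502.  -79. 1063.] [[-0.0, -1.0, -0.01], [-1.0, 0.0, -0.09], [0.09, 0.01, -1.0]]
[212.68077737 560.50804306 230.33360452] [-1.79904058e+02 -8.93501542e-03  1.59213741e+02] 0.1
```

View pics/top0.png

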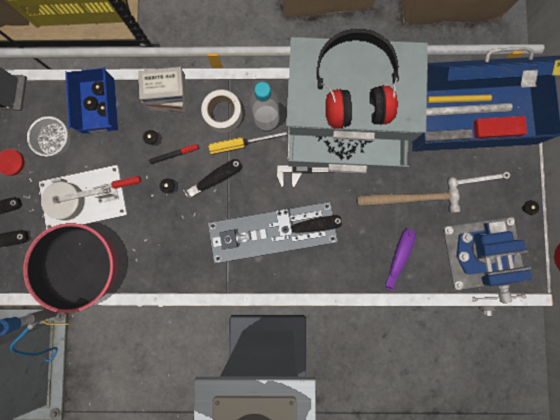

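View pics/side0.png

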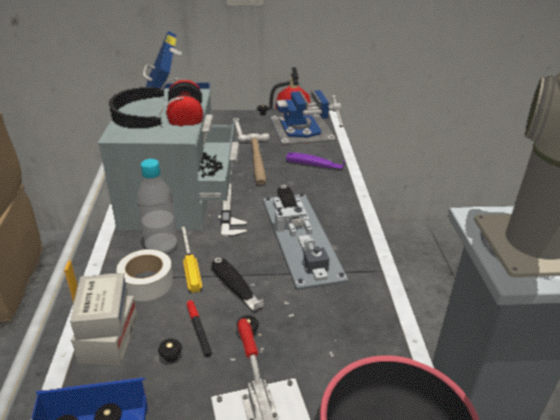

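Top view: candidates for the handle are the black one in the jig channel (315,224), the spare (215,178), the purple decoy (400,258) and black handles at the far left (8,238). The one in the jig is meant. The stop is at about (230,239), and the jig's +y points left in the image (world +y). A close crop to check.

Run:
```python
import cv2,numpy as np,pickle
d=pickle.load(open('snap.pkl','rb'))
a=cv2.cvtColor(np.array(d['top']["pixels"]),cv2.COLOR_RGB2BGR)[190:270,200:350]
b=cv2.cvtColor(np.array(d['side']["pixels"]),cv2.COLOR_RGB2BGR)[180:290,250:360]
a=cv2.resize(a,None,fx=5,fy=5,interpolation=cv2.INTER_CUBIC)
cv2.imwrite('pics/topc.png',a)
cv2.imwrite('pics/sidec.png',cv2.resize(b,None,fx=5,fy=5,interpolation=cv2.INTER_CUBIC))
```

```text
(no output)
```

View pics/topc.png

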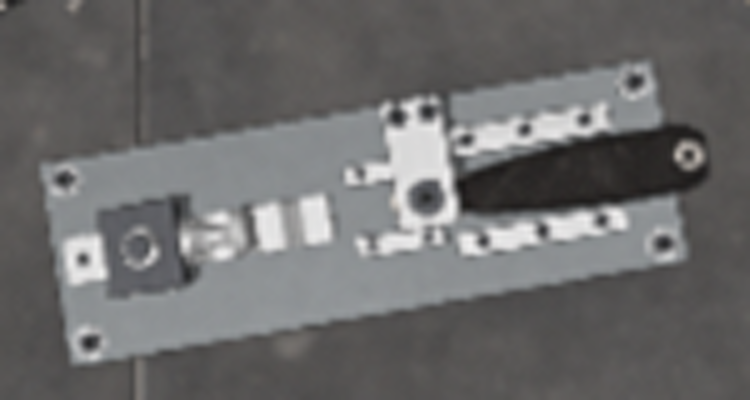

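View pics/sidec.png

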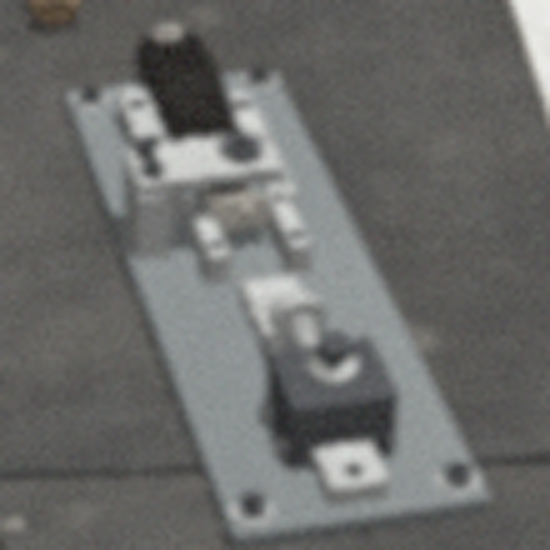

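The close crop shows the black handle in the channel: butt at (712,158) in crop pixels, plate corners (42,165), (652,62), (688,258), (73,363), outer stop edge (98,212)–(110,298). It matches the description.

```bash
cat > h.py <<'E'
import numpy as np,pickle
def ray(d,uv,z):
    R,t,K=(np.array(d[k],float) for k in("R","t","mtx"))
    v=R.T@np.linalg.inv(K)@np.array([*uv,1.]);c=-R.T@t
    return c+v*(z-c[2])/v[2]
E
python3 - <<'E'
from h import *
from scipy.spatial.transform import Rotation as Ro
d=pickle.load(open('snap.pkl','rb'))
def fit(P):
    Q=np.array([[-55,180],[55,180],[55,-155],[-55,-155]],float)
    a,b=P.mean(0),Q.mean(0);p=P-a;q=Q-b
    th=np.arctan2((q[:,0]*p[:,1]-q[:,1]*p[:,0]).sum(),(q*p).sum())
    R=np.array([[np.cos(th),-np.sin(th)],[np.sin(th),np.cos(th)]])
    o=a-R@b
    return o,th,R,P-(Q@R.T+o)
f=lambda x,y,o,s=5:[o[0]+(x+.5)/s-.5,o[1]+(y+.5)/s-.5]
# order: near-left(+y,-x), +y+x, -y+x, -y-x
top=[f(*c,(200,190)) for c in[(73,363),(42,165),(652,62),(688,258)]]
side=[f(*c,(250,180)) for c in[(490,495),(235,537),(68,90),(280,75)]]
for n,c in(("top",top),("side",side)):
    P=np.array([ray(d[n],u,10)[:2] for u in c])
    o,th,R,e=fit(P);print(n,o.round(1),np.degrees(th).round(2),e.round(1).tolist())
    if n=="top":O,T,RR=o,th,R
J=lambda u,z:(RR.T@(ray(d['top'],f(*u,(200,190)),z)[:2]-O)).round(1)
print("butt",J((712,158),22),"stop outer",J((98,212),45),J((110,298),45),"plunger",J((140,248),62))
for n,z in(("back",33),):
  pass
for jy in(215,160,110,75,-166,-200): print(jy,(RR@[0,jy]+O).round(1))
E
```

```text
top [538.6 -59.5] 9.53 [[1.5, -0.8], [-1.1, -0.9], [-1.8, 0.7], [1.4, 1.0]]
side [537.  -56.2] 9.25 [[0.7, -3.3], [-0.9, -0.9], [0.0, -1.8], [0.2, 6.1]]
butt [  -3.4 -174.6] stop outer [ 21.6 147.8] [-23.4 148.5] plunger [ -1.1 126.8]
215 [503.  152.6]
160 [512.1  98.3]
110 [520.4  49. ]
75 [526.2  14.5]
-166 [ 566.1 -223.2]
-200 [ 571.7 -256.7]
```

Emit:
play_rows(
  motion=[
    [[-42.6,-29.6,0,0,0,59.7],[-42.6,-29.6,0,0,0,59.7],[-42.6,-29.6,0,0,0,59.7],[-42.6,-29.6,0,0,0,59.7],[-42.6,-29.6,0,0,0,59.7]],
  ],
  jaw=0,
)

```text
time: 0.6
tool_pos: [354.7, 352.9, 230.9]
tcp_rot: [-180.0, 0.0, 115.9]
ft_force: [1.9, -0.4, -0.2]
finger_gap: 12.2
grip_force: 0.0
```

```bash
cat > go.py <<'E'
# usage: go.py jigx jigy z : row (cm,deg) to that jig point with tool x along jig y
import sys;import numpy as np;from bench import sensors
from scipy.spatial.transform import Rotation as Ro
th=9.5;o=np.array([538.6,-59.5,0]);J=Ro.from_euler('z',th,degrees=True)
s=sensors.sense();p=np.array(s['tool_pos']);R=Ro.from_euler('xyz',s['tcp_rot'],degrees=True)
T=J*Ro.from_euler('xyz',[180,0,90],degrees=True)
print('t',round(s['time'],2),'jig',J.inv().apply(p-o).round(1),'F(jig)',J.inv().apply(s['ft_force']).round(1),'gap',s['finger_gap'])
if len(sys.argv)>3:
    g=J.apply(np.array(sys.argv[1:4],float))+o
    print((R.inv().apply(g-p)/10).round(2),(R.inv()*T).as_rotvec(degrees=True).round(2))
E
python3 go.py 0 195 150
```

```text
t 0.6 jig [-113.3  437.1  230.9] F(jig) [ 1.8 -0.7 -0.2] gap 12.15669864487107
[-26.42   4.03   8.09] [-3.000e-02  1.000e-02  1.641e+01]
```

Emit:
play_rows(
  motion=[
    [[-26.4,4.0,0,0,0,16.4],[-26.4,4.0,0,0,0,16.4],[-26.4,4.0,0,0,0,16.4],[-26.4,4.0,0,0,0,16.4],[-26.4,4.0,0,0,0,16.4]],
  ],
)

```text
time: 1.1
tool_pos: [497.7, 147.6, 231.1]
tcp_rot: [-180.0, -0.0, 99.8]
ft_force: [0.1, 0.1, -0.7]
finger_gap: -0.3
grip_force: 0.0
```

```bash
python3 go.py 0 195 28
```

```text
t 1.1 jig [ -6.1 211.  231.1] F(jig) [ 0.1  0.1 -0.7] gap -0.25568639374070407
[-1.61  0.61 20.31] [-0.01 -0.    0.34]
```

Emit:
play_rows(
  motion=[
    [[-1.0,0.6,5,0,0,0.3],[-1.0,0.6,10,0,0,0.3],[-1.0,0.6,15,0,0,0.3],[-1.0,0.6,18,0,0,0.3],[-1.0,0.6,20.3,0,0,0.3]],
  ],
)

```text
time: 1.6
tool_pos: [502.2, 140.1, 24.6]
tcp_rot: [-179.7, 0.0, 99.5]
ft_force: [-1.4, -0.2, 0.9]
finger_gap: -0.3
grip_force: 0.0
```

```bash
python3 go.py 0 195 28
python3 - <<'E'
from bench import optics
import cv2,numpy as np
a=cv2.cvtColor(np.array(optics.snapshot('top')["pixels"]),cv2.COLOR_RGB2BGR)[190:270,180:330]
b=cv2.cvtColor(np.array(optics.snapshot('side')["pixels"]),cv2.COLOR_RGB2BGR)[200:320,240:390]
cv2.imwrite('pics/c2.png',np.hstack([cv2.resize(a,(400,320),interpolation=2),cv2.resize(b,(400,320),interpolation=2)]))
E
```

```text
t 1.6 jig [ -2.9 202.9  24.6] F(jig) [-1.4 -0.   0.9] gap -0.2733384864144676
[-0.79  0.29 -0.34] [-0.28  0.    0.02]
```

View pics/c2.png

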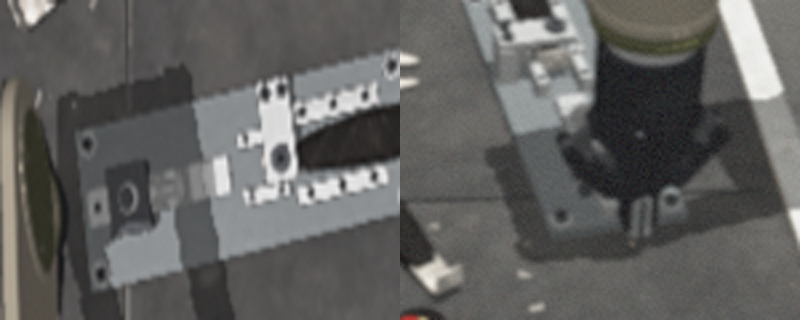

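The gripper is down behind the stop (right panel, fingertip at (640,225)), in line with the rail and clear of the stop.

Emit:
play_rows(
  motion=[
    [[-1.2,0.3,-0.3,0,0,0],[-2.4,0.3,-0.3,0,0,0],[-3.2,0.3,-0.3,0,0,0],[-3.5,0.3,-0.3,0,0,0],[-3.5,0.3,-0.3,0,0,0]],
  ],
)

```text
time: 2.2
tool_pos: [514.2, 106.0, 32.2]
tcp_rot: [179.9, 0.0, 99.5]
ft_force: [-0.4, -0.2, 0.4]
finger_gap: -0.2
grip_force: 0.0
```

Emit:
play_rows(
  motion=[
    [[-0.2,0,0,0,0,0],[-0.4,0,0,0,0,0],[-0.6,0,0,0,0,0],[-0.8,0,0,0,0,0],[-1.0,0,0,0,0,0]],
  ],
)

```text
time: 2.7
tool_pos: [515.0, 97.4, 31.2]
tcp_rot: [-180.0, -0.1, 99.5]
ft_force: [-1.8, 5.3, 0.4]
finger_gap: -0.1
grip_force: 2.4
```

```bash
python3 go.py 0 145 28
```

```text
t 2.7 jig [  2.6 158.6  31.2] F(jig) [-0.9  5.5  0.4] gap -0.08878169501854671
[-1.36 -0.26  0.32] [-0.01 -0.06  0.05]
```

Emit:
play_rows(
  motion=[
    [[-0.3,-0.1,0.2,0,0,0],[-0.6,-0.2,0.3,0,0,0],[-0.9,-0.2,0.3,0,0,0],[-1.2,-0.2,0.3,0,0,0],[-1.5,-0.2,0.3,0,0,0]],
  ],
)

```text
time: 3.2
tool_pos: [516.5, 82.6, 28.9]
tcp_rot: [179.9, -0.1, 99.6]
ft_force: [0.8, 5.2, 2.1]
finger_gap: -0.3
grip_force: 2.7
```

Emit:
play_rows(
  motion=[
    [[-0.2,0,0,0,0,0],[-0.4,0,0,0,0,0],[-0.6,0,0,0,0,0],[-0.8,0,0,0,0,0],[-0.8,0,0,0,0,0]],
  ],
)

```text
time: 3.7
tool_pos: [516.6, 73.3, 28.0]
tcp_rot: [-179.9, 0.0, 99.5]
ft_force: [-0.2, 0.3, 0.0]
finger_gap: -0.0
grip_force: 0.0
```

```bash
python3 go.py 0 145 28
```

```text
t 3.7 jig [  0.3 134.6  28. ] F(jig) [-0.2  0.3  0. ] gap -0.014559024689088198
[ 1.04 -0.03  0.  ] [-0.05  0.03  0.03]
```

Emit:
play_rows(
  motion=[
    [[-0.2,0,0,0,0,0],[-0.4,0,0,0,0,0],[-0.6,0,0,0,0,0],[-0.7,0,0,0,0,0],[-0.8,0,0,0,0,0]],
  ],
)

```text
time: 4.2
tool_pos: [517.5, 68.6, 28.0]
tcp_rot: [-179.9, -0.3, 99.5]
ft_force: [-3.5, 13.4, 2.3]
finger_gap: -0.2
grip_force: 7.2
```

Emit:
play_rows(
  motion=[
    [[-0.1,0,0,0,0,0],[-0.2,0,0,0,0,0],[-0.3,0,0,0,0,0],[-0.4,0,0,0,0,0],[-0.5,0,0,0,0,0]],
  ],
)

```text
time: 4.7
tool_pos: [518.7, 61.6, 28.0]
tcp_rot: [-180.0, -0.1, 99.6]
ft_force: [-1.3, 4.6, -0.8]
finger_gap: -0.0
grip_force: 2.3
```

```bash
python3 go.py 0 118 28
```

```text
t 4.7 jig [  0.3 122.7  28. ] F(jig) [-0.6  4.8 -0.8] gap -0.04397461379254821
[-0.47 -0.03  0.  ] [-0.05 -0.06  0.06]
```

Emit:
play_rows(
  motion=[
    [[-0.2,0,0,0,0,0],[-0.4,0,0,0,0,0],[-0.6,0,0,0,0,0],[-0.7,0,0,0,0,0],[-0.7,0,0,0,0,0]],
  ],
)

```text
time: 5.2
tool_pos: [520.1, 53.7, 28.1]
tcp_rot: [-180.0, 0.0, 99.5]
ft_force: [-0.6, 0.7, -1.0]
finger_gap: -0.1
grip_force: 0.6
```

Emit:
play_rows(
  motion=[
    [[-0.1,0,0,0,0,0],[-0.2,0,0,0,0,0],[-0.3,0,0,0,0,0],[-0.4,0,0,0,0,0],[-0.4,0,0,0,0,0]],
  ],
)

```text
time: 5.7
tool_pos: [521.6, 49.7, 28.7]
tcp_rot: [179.9, 0.0, 99.5]
ft_force: [-0.6, -0.0, 0.4]
finger_gap: 0.0
grip_force: 0.0
```

```bash
python3 go.py 0 109 28
```

```text
t 5.7 jig [  1.2 110.5  28.7] F(jig) [-0.6  0.1  0.4] gap 0.0008251732310399353
[-0.15 -0.12  0.07] [0.06 0.05 0.03]
```

Zero force at 110 mm matches the ball having pulled the stop ahead into the middle notch. I'll back off, rise and check.

Emit:
play_rows(
  motion=[
    [[1,0,0,0,0,0],[3,0,0,0,0,0],[4,0,-3,0,0,0],[4,0,-8,0,0,0],[4,0,-12,0,0,0]],
  ],
)

```text
time: 6.2
tool_pos: [514.2, 90.6, 150.4]
tcp_rot: [180.0, 0.0, 99.6]
ft_force: [1.5, 0.1, 0.1]
finger_gap: 0.0
grip_force: 0.0
```

```bash
python3 go.py 0 -215 148
```

```text
t 6.2 jig [  0.7 152.1 150.4] F(jig) [ 1.5 -0.2  0.1] gap 0.00743648757854363
[-36.71  -0.13   0.24] [0.03 0.01 0.1 ]
```

Emit:
play_rows(
  motion=[
    [[-36.7,0,0,0,0,0],[-36.7,0,0,0,0,0],[-36.7,0,0,0,0,0],[-36.7,0,0,0,0,0],[-36.7,0,0,0,0,0]],
  ],
)

```text
time: 6.7
tool_pos: [556.2, -158.3, 148.7]
tcp_rot: [179.9, 0.0, 99.6]
ft_force: [0.7, 0.9, 0.5]
finger_gap: -0.2
grip_force: 0.0
```

```bash
python3 go.py 0 -215 148
```

```text
t 6.7 jig [   1.  -100.4  148.7] F(jig) [0.9 0.8 0.5] gap -0.22981685523678075
[-11.46  -0.11   0.08] [0.05 0.03 0.06]
```

Emit:
play_rows(
  motion=[
    [[-11.5,0,0,0,0,0],[-11.5,0,0,0,0,0],[-11.5,0,0,0,0,0],[-11.5,0,0,0,0,0],[-11.5,0,0,0,0,0]],
  ],
)

```text
time: 7.2
tool_pos: [574.9, -269.3, 148.0]
tcp_rot: [-180.0, -0.1, 99.5]
ft_force: [-0.8, 0.4, 0.1]
finger_gap: 0.3
grip_force: 0.0
```

```bash
python3 go.py -3 -215 18
python3 - <<'E'
from bench import optics
import cv2,numpy as np,pickle
T=optics.snapshot('top');pickle.dump(T,open('t3.pkl','wb'))
g=lambda T:cv2.cvtColor(np.array(T["pixels"]),cv2.COLOR_RGB2BGR)
cv2.imwrite('pics/c3.png',cv2.resize(g(T)[190:270,200:350],None,fx=5,fy=5,interpolation=2))
E
```

```text
t 7.2 jig [   1.1 -212.9  148. ] F(jig) [-0.7  0.5  0.1] gap 0.26173190898396476
[-0.23 -0.41 13.  ] [-0.02 -0.05  0.03]
```

View pics/c3.png

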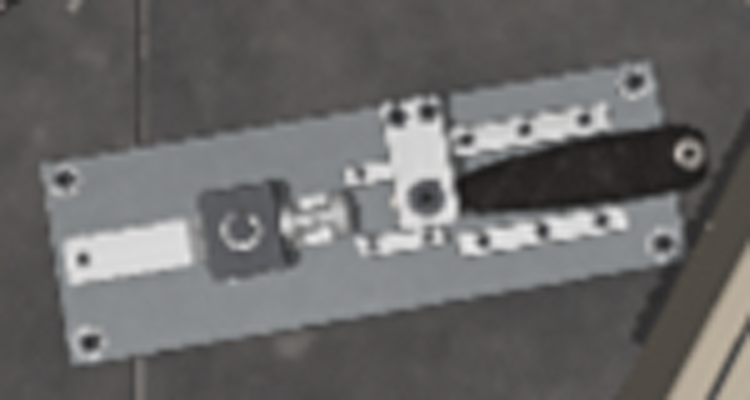

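The stop's outer edge is now at (200,197)–(212,280), 103 px further along, about 55 mm: the middle notch (y≈94–95). The handle has not moved; its butt is still at (710,155). Lowering behind the butt.

Emit:
play_rows(
  motion=[
    [[0,-0.3,4,0,0,0],[0,-0.3,8,0,0,0],[0,-0.3,11,0,0,0],[0,-0.3,12.9,0,0,0],[0,-0.3,12.9,0,0,0]],
  ],
)

```text
time: 7.75
tool_pos: [569.4, -267.2, 15.5]
tcp_rot: [-179.7, -0.3, 99.7]
ft_force: [-0.9, 0.3, -0.5]
finger_gap: -0.2
grip_force: 0.0
```

```bash
python3 go.py -2 -190 18
```

```text
t 7.75 jig [  -3.9 -209.9   15.5] F(jig) [-0.8  0.4 -0.5] gap -0.19363787409267272
[ 1.99  0.2  -0.24] [-0.3  -0.27  0.16]
```

Emit:
play_rows(
  motion=[
    [[0.8,0.2,-0.2,0,0,0],[1.6,0.2,-0.2,0,0,0],[2.2,0.2,-0.2,0,0,0],[2.5,0.2,-0.2,0,0,0],[2.8,0.2,-0.2,0,0,0]],
  ],
)

```text
time: 8.25
tool_pos: [569.6, -242.6, 22.1]
tcp_rot: [179.9, 0.0, 99.6]
ft_force: [0.4, 0.2, -0.5]
finger_gap: 0.4
grip_force: 0.0
```

Emit:
play_rows(
  motion=[
    [[0.3,0,0,0,0,0],[0.6,0,0,0,0,0],[0.9,0,0,0,0,0],[1.2,0,0,0,0,0],[1.5,0,0,0,0,0]],
  ],
)

```text
time: 8.75
tool_pos: [566.6, -228.0, 21.3]
tcp_rot: [-180.0, 0.0, 99.5]
ft_force: [-0.1, -1.2, -0.1]
finger_gap: 0.3
grip_force: 0.4
```

```bash
python3 go.py -2 -160 18
```

```text
t 8.75 jig [  -0.2 -170.8   21.3] F(jig) [-0.3 -1.2 -0.1] gap 0.2688507486257699
[ 1.08 -0.18  0.33] [-0.    0.    0.03]
```

Emit:
play_rows(
  motion=[
    [[0.2,-0.1,0.1,0,0,0],[0.4,-0.1,0.2,0,0,0],[0.6,-0.1,0.3,0,0,0],[0.8,-0.1,0.3,0,0,0],[0.8,-0.1,0.3,0,0,0]],
  ],
)

```text
time: 9.25
tool_pos: [565.9, -221.8, 20.1]
tcp_rot: [179.8, 0.2, 99.5]
ft_force: [0.8, -4.1, 6.3]
finger_gap: 0.2
grip_force: 3.5
```

Emit:
play_rows(
  motion=[
    [[0.1,0,0,0,0,0],[0.2,0,0,0,0,0],[0.3,0,0,0,0,0],[0.3,0,0,0,0,0],[0.3,0,0,0,0,0]],
  ],
)

```text
time: 9.75
tool_pos: [565.4, -218.9, 20.1]
tcp_rot: [179.8, 0.2, 99.5]
ft_force: [-0.3, -4.4, 6.9]
finger_gap: -0.1
grip_force: 3.7
```

```bash
python3 go.py -2 -157 18
```

```text
t 9.75 jig [ 1.000e-01 -1.617e+02  2.010e+01] F(jig) [-1.  -4.3  6.9] gap -0.13068952048034824
[ 0.47 -0.21  0.21] [0.16 0.19 0.03]
```

Emit:
play_rows(
  motion=[
    [[0.1,0,-0.2,0,0,0],[0.1,0,-0.3,0,0,0],[0.1,0,-0.3,0,0,0]],
  ],
)

```text
time: 10.05
tool_pos: [563.5, -216.1, 21.1]
tcp_rot: [-180.0, -0.0, 99.5]
ft_force: [1.1, -0.6, 1.0]
finger_gap: -0.4
grip_force: 0.6
```

```bash
python3 go.py -2 -157 21
python3 - <<'E'
from bench import optics
import cv2,numpy as np,pickle
g=lambda T:cv2.cvtColor(np.array(T["pixels"]),cv2.COLOR_RGB2BGR)
a=g(optics.snapshot('top'))[190:270,220:350]; b=g(optics.snapshot('side'))[175:285,255:355]
cv2.imwrite('pics/c4.png',np.hstack([cv2.resize(a,(455,280),interpolation=2),cv2.resize(b,(255,280),interpolation=2)]))
E
```

```text
t 10.05 jig [  -1.3 -158.5   21.1] F(jig) [ 1.  -0.7  1. ] gap -0.35765905481678273
[ 0.15 -0.07  0.01] [-0.02 -0.03  0.05]
```

View pics/c4.png

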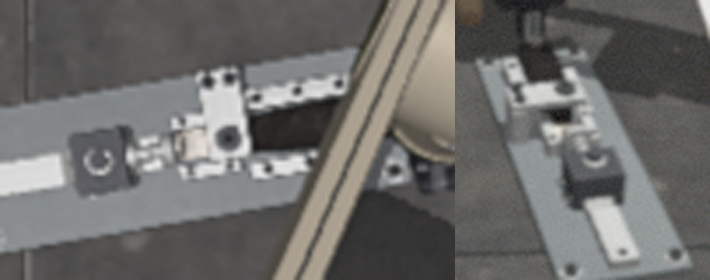

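The bracket (panel (190,142)) is nearly at the screw (165,147), and the stop block is still at (100,160). The last few millimetres go in small steps at this height.

Emit:
play_rows(
  motion=[
    [[0.05,0,-0.1,0,0,0],[0.1,0,-0.1,0,0,0],[0.1,0,-0.1,0,0,0]],
  ],
)

```text
time: 10.45
tool_pos: [563.4, -215.3, 22.1]
tcp_rot: [-180.0, -0.0, 99.5]
ft_force: [-0.0, 0.1, 0.2]
finger_gap: -0.0
grip_force: 0.2
```

Emit:
play_rows(
  motion=[
    [[0.05,0,0,0,0,0],[0.1,0,0,0,0,0],[0.1,0,0,0,0,0]],
  ],
)

```text
time: 10.75
tool_pos: [563.4, -214.3, 22.2]
tcp_rot: [-180.0, -0.0, 99.5]
ft_force: [0.2, -0.7, 0.2]
finger_gap: -0.1
grip_force: 0.2
```

```bash
python3 go.py -2 -157 21
```

```text
t 10.75 jig [  -1.1 -156.8   22.2] F(jig) [ 0.1 -0.8  0.2] gap -0.12160552298999162
[-0.02 -0.09  0.12] [-0.01 -0.    0.05]
```

Emit:
play_rows(
  motion=[
    [[0.05,0,0,0,0,0],[0.1,0,0,0,0,0],[0.1,0,0,0,0,0]],
  ],
)

```text
time: 11.05
tool_pos: [563.3, -213.4, 22.3]
tcp_rot: [180.0, 0.0, 99.5]
ft_force: [0.6, 0.2, -0.4]
finger_gap: 0.3
grip_force: 0.2
```

Emit:
play_rows(
  motion=[
    [[0.05,0,0,0,0,0],[0.1,0,0,0,0,0],[0.1,0,0,0,0,0]],
  ],
)

```text
time: 11.35
tool_pos: [563.1, -212.4, 22.3]
tcp_rot: [180.0, -0.0, 99.5]
ft_force: [0.6, -0.8, -0.4]
finger_gap: -0.2
grip_force: 0.3
```

Emit:
play_rows(
  motion=[
    [[0.05,0,0,0,0,0],[0.1,0,0,0,0,0],[0.1,0,0,0,0,0]],
  ],
)

```text
time: 11.65
tool_pos: [563.0, -211.6, 22.4]
tcp_rot: [180.0, 0.0, 99.5]
ft_force: [0.5, -0.5, -0.1]
finger_gap: -0.2
grip_force: 0.6
```

Emit:
play_rows(
  motion=[
    [[0.05,0,0,0,0,0],[0.1,0,0,0,0,0],[0.1,0,0,0,0,0]],
  ],
)

```text
time: 11.95
tool_pos: [563.0, -211.0, 22.6]
tcp_rot: [180.0, 0.1, 99.5]
ft_force: [1.0, -4.3, -0.9]
finger_gap: -0.4
grip_force: 1.8
```

Force jumped to 4 N: the bracket is against the screw. I'll retreat and check.

Emit:
play_rows(
  motion=[
    [[0,0,0,0,0,0],[-1,0,0,0,0,0],[-3.5,0,0,0,0,0],[-5,0,-3,0,0,0],[-6,0,-8,0,0,0]],
  ],
)

```text
time: 12.45
tool_pos: [569.4, -268.7, 97.1]
tcp_rot: [-179.6, -0.4, 99.5]
ft_force: [0.3, -0.2, 0.8]
finger_gap: -0.2
grip_force: 0.0
```

Emit:
play_rows(
  motion=[
    [[-5,0,-4,0,0,0],[-9,0,-6,0,0,0],[-9,0,-6,0,0,0]],
  ],
)

```text
time: 12.75
tool_pos: [589.0, -363.7, 166.2]
tcp_rot: [179.7, 0.3, 99.4]
ft_force: [-0.2, 0.2, -0.6]
finger_gap: 0.2
grip_force: 0.0
```

```bash
python3 go.py
python3 - <<'E'
from bench import optics
import cv2,numpy as np
g=lambda T:cv2.cvtColor(np.array(T["pixels"]),cv2.COLOR_RGB2BGR)
a=g(optics.snapshot('top'))[190:270,200:350]; b=g(optics.snapshot('side'))[175:285,255:355]
a=cv2.resize(a,(750,400),interpolation=2)
cv2.imwrite('pics/c5.png',a)
E
```

```text
t 12.75 jig [  -0.5 -308.4  166.2] F(jig) [-0.2  0.3 -0.6] gap 0.2494636059566091
```

View pics/c5.png

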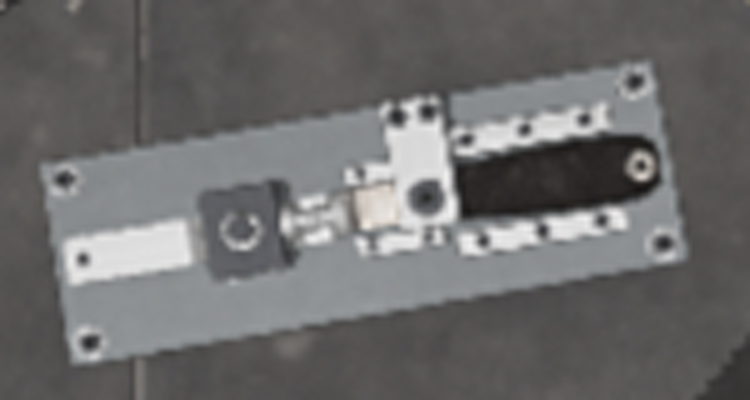

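The bracket touches the screw at (352,210), the stop is unchanged at (241,231), and the handle is straight (9.4° against the jig's 9.5°). Handing in.

```bash
python3 -c "
from bench import job
print(job.hand_in())"
```

```text
the job is handed in; nothing more can be done
None
```

I've handed the job in: the stop is in the middle notch and the handle's bracket rests against the stop screw, going by the last top view and the contact force. No verdict came back, and I didn't re-measure the spare handle, caliper or knob, though the arm never went near them.

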